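# Charge a grinding jar and clamp it in the jar mill

### The job

Get the grinding jar ready to run in the mill: put every stone chip from the green mat and all the white grinding cylinders from the steel scoop into the jar, stand the empty scoop upright on the worktop again, and put the lid on the jar. The jar goes into the nest of the mill's sliding carrier; push the carrier fully home under the screw, wind the handwheel clockwise (seen from above) until the foot just touches the lid's knob, then add half a turn and let go, never as much as a whole turn past contact. Leave the bottles and cups round the work where they are.

Things in the scene. Friction and masses are not known exactly. Their poses are not given: they have to be found in the camera images.
- jar: round white ceramic grinding jar with a steel band near its foot, open on top: 64 mm across, 68 mm high, 3.5 mm wall (mouth 57 mm), 5 mm floor, 0.3 kg. Origin: centre of its underside, z up. It has no preferred yaw. Stands on the worktop (z = 0).
- jar_core (a point): centre of the jar's inside, on its axis 35 mm above its underside. A chip or cylinder whose origin is less than 37 mm from it is in the jar.
- lid: the jar's lid, 39 mm high, 0.12 kg: white disc 64 mm across (z = 6 to 13 mm), under it a black plug 52 mm across, 6 mm deep, for the jar's mouth (2.5 mm play all round), on it an upright steel knob 24 mm across (z = 13 to 39 mm) to lift it by. Origin: centre of the plug's underside, z up. On the jar its origin lies 62 mm above the jar's. It starts plug down on the worktop.
- scoop: polished steel pouring scoop, 95 long, 42 wide, 42 high, walls 3 mm, 0.13 kg. Origin: centre of the straight part's underside, z up, +x to the spout. Grip across y by the straight side walls (outside at y = +-21, x = -31..30 mm). In front the floor rises at 20 degrees to the spout; no front wall; pouring edge at x 63.5, z 15.5 mm. Empties when tipped 60 to 75 degrees.
- mat: dark green rubber mat, 75 x 150 x 3 mm, fixed, on which the stone chips lie in a row along its y axis. Origin: centre of its underside.
- wheel (a joint): angle of the mill's black handwheel, rad. 0 = wound right up (foot's face 164 mm above the worktop), growing clockwise seen from above; one turn (6.283) lowers screw, wheel and foot by 10 mm; stop at 28.3. At 0 the red handle is on the mill's +x side. Turns lightly (2.5 N at the handle), stays where left. With jar, lid and carrier home the knob's top is 131 mm above the worktop.
- crank_grip (a point): grip point of the red upright handle on the handwheel, on its axis, 28 mm above its foot, 17 below its top (316 mm up at wheel angle 0). The handle is 18 mm across, 45 mm high, stands 36 mm from the screw's axis and revolves freely on its pin: it can be held with a hand of fixed yaw that goes round the circle; it sinks with the wheel.
- carrier (a joint): how far the carrier is pulled out of the mill, m: 0 = fully home (nest under the screw), 0.135 = fully out, towards the mill's front. About 1.5 N moves it; it stays where it is left. The jar can be lowered into the nest from above only when the carrier is nearly or fully out.
- carrier_grip (a point): grip point of the carrier's upright black handle, 17 mm across, from 28 to 78 mm above the worktop; the point is on its axis 58 mm up, 100 mm in front of the nest's centre.
- nest (a point): centre of the carrier's nest, on the black rubber pad on which the jar's underside rests, 30 mm above the worktop; four brass pins, 8 mm higher than the pad, leave the jar 2 mm of play all round.
- foot (a joint): how far the sprung foot (round, black, 36 mm across) under the screw is pressed in, m: 0 = free, 12 mm at most, 1.5 N per mm. With the carrier home it begins to grow when the foot touches the lid's knob, by 10 mm per turn: 5 mm is half a turn past contact.
- mill: the jar mill, fixed: base plate 130 mm wide, 14 mm high; two columns 112 mm apart beside the nest's home place; crosshead at 205 to 229 mm with the screw; handwheel 92 mm across above it (top 287 mm up when wound right up); drive housing 110 mm high behind. Origin: on the screw's axis at worktop height; +x to the back; the carrier slides out to -x.
- specimen_cup: capped specimen cup, 62 mm across, 72 mm high; bystander. Origin: centre of the underside.
- gel_bottle: hand gel bottle with blue cap, 34 x 50 x 123 mm; bystander. Origin: centre of the underside.
- chip_1: reddish brown stone chip, about 23 x 19 x 16 mm, irregular, with two flat sawn sides 19 mm apart (at y = -9.5 and +9.5 mm), across which it is gripped. Origin: its centre. May be absent.
- chip_2: grey brown stone chip, about 25 x 19 x 16 mm, irregular, with two flat sawn sides 19 mm apart (at y = -9.5 and +9.5 mm), across which it is gripped. Origin: its centre. May be absent.
- chip_3: sandy brown stone chip, about 27 x 19 x 16 mm, irregular, with two flat sawn sides 19 mm apart (at y = -9.5 and +9.5 mm), across which it is gripped. Origin: its centre. May be absent.
- media_1: white ceramic grinding cylinder, 12 mm across, 12 mm long, 12 g; starts standing in the scoop. Origin: its centre, z along its axis. May be absent.
- media_2: white ceramic grinding cylinder, 12 mm across, 12 mm long, 12 g; starts standing in the scoop. Origin: its centre, z along its axis. May be absent.
- media_3: white ceramic grinding cylinder, 12 mm across, 12 mm long, 12 g; starts standing in the scoop. Origin: its centre, z along its axis. May be absent.
- media_4: white ceramic grinding cylinder, 12 mm across, 12 mm long, 12 g; starts standing in the scoop. Origin: its centre, z along its axis. May be absent.
- media_5: white ceramic grinding cylinder, 12 mm across, 12 mm long, 12 g; starts standing in the scoop. Origin: its centre, z along its axis. May be absent.

How it is judged (in metres and radians):
On the way, in this order (a step that is already met when the one before it is completed fails the run):
1. every chip and every grinding cylinder lies in the jar (distance between each of chip_1, chip_2, chip_3, media_1, media_2, media_3, media_4, media_5 and jar_core below 0.037 m and not (horizontal distance between lid and jar below 0.005 m and z of lid in the frame of jar between 0.058 and 0.0645 m and angle between the z axis of lid and the z axis of jar, either way round below 0.06 rad)), for 0.3 s.
2. the lid sits on the charged jar (distance between each of chip_1, chip_2, chip_3, media_1, media_2, media_3, media_4, media_5 and jar_core below 0.037 m and horizontal distance between lid and jar below 0.005 m and z of lid in the frame of jar between 0.058 and 0.0645 m and angle between the z axis of lid and the z axis of jar, either way round below 0.06 rad), for 0.2 s.
3. the jar, charged and lidded, stands in the nest and the carrier is home (all of step 2 and horizontal distance between jar and nest below 0.006 m and angle between jar's own z axis and vertical below 0.05 rad and z of jar in the frame of nest below 0.004 m and value of joint carrier below 0.005 m), for 0.2 s.
At the end, for the whole second after the job is handed in: All chips and cylinders are in the jar; lid on it (5 mm centred, 2.5 mm down); jar upright in the nest (6 mm); carrier home (5 mm); foot pressing on the lid, 3 to 7 mm (0.3 to 0.7 turn) past contact; scoop upright and still on worktop or mat (all of step 3 and value of joint foot between 0.003 and 0.007 m and contact force between foot and lid above 1 N and angle between scoop's own z axis and vertical below 0.1 rad and height (world z) of scoop between -0.005 and 0.008 m and linear speed of scoop below 0.02 m/s); the robot touches nothing.
It fails at once if the jar is over-tightened: the foot is pressed in more than 10 mm (a whole turn past contact) (value of joint foot above 0.01 m).
It fails at once if a bystander (specimen cup, gel bottle) is shifted by more than 30 mm (distance of any of specimen_cup, gel_bottle from where it was at the start of the episode above 0.03 m).
Of chip_1, chip_2, chip_3 only 1 to 3 are there at a start; the rules pass over those that are not, and their reading is None.
Of media_1, media_2, media_3, media_4, media_5 only 3 to 5 are there at a start; the rules pass over those that are not, and their reading is None.
At some moment in a run one of chip_1, chip_2, chip_3, lid may be knocked a few centimetres aside while the robot is not near it.
It also fails if it takes over 210 s, if anything falls off the work surface, if the arm or the gripper's body presses on something with over 40 N, if the wrist force passes 120 N, or if a joint passes its speed limit or range.

### The arm

A 6-joint arm with a two-finger parallel gripper is mounted at the origin on a cart in front of the work surface, level with it; the furniture and walls round the work are solid. World frame = base frame: x ahead of the robot, y to its left, z up, the work surface at z = 0. Lengths are in mm, angles in rad, forces in N, time in s.
With the tool pointing down it reaches from about 300 to 775 mm from the base axis. Payload 14.6 kg.
Tool frame: the origin (TCP) lies on the centre line of the jaws, within the pads' length; the fingertips stand 19 mm ahead of it and the grasp point (between the pads) is the TCP (bot.tip_reach is the distance from the TCP to the fingertips, in mm); y points along the fingers, x is the direction in which the jaws open and shut, and the axes are right-handed (so a half turn about y gives the same grasp; the last joint's range is limited). The gripper opens to 85 mm and grips with 20 to 120 N. Pads are 22 mm wide; open, the fingers measure 114 mm over their backs; the gripper's body (76 mm by 85 mm) begins 54 mm behind the grasp point. The pads swing forward as they close: fully open they stand 13 mm farther back than shut.
Start: joints at [1.091, 0.3, 1.521, -0, 1.321, -0.067], TCP at [220.643, 503.792, 250.281] pointing down, gripper open.
Joint ranges: [-3.03, 3.03], [-0.79, 2.21], [0.23, 2.52], [-1.04, 4.18], [0, 3.07], [-2.55, 2.55]. Speed limits (rad/s): [2.22, 2.22, 2.57, 3.14, 3.14, 3.14].

### API

Orientations are given as a unit quaternion [w, x, y, z].
In Python, from rig import bot gives the robot as it stands. Calls block until the motion is done:
- bot.move_to(position, orientation): joint-space move of the TCP to a pose.
- bot.servo_line(position, attitude=None, speed=150, until_force=None): straight line of the TCP; attitude=None keeps the orientation; speed is the mean speed in mm/s. With until_force (N) it stops when the force on the tool has changed by that much, and returns True; else False.
- bot.move_joints(angles): joint-space move.
- bot.move_gripper(opening, grip_force=None): finger opening in mm; grip_force is the grip in N (None keeps the last); returns when the fingers have stopped.
- bot.dwell(seconds).
- bot.ik(position, orientation): joint angles nearest the present ones, or None.
- bot.read_state(): the state.
- bot.read_camera(name): name is "scene" or "top" or "wrist"; returns a dict with "image" (400x640x3 uint8, blue, green, red), "depth" (400x640 float32, mm along the optical axis (not along the pixel's ray), 0 where there is no reading), "fovy" (degrees; the focal length in pixels is half the picture's height over the tangent of half this angle, whatever the lens; pixels are square), "cx", "cy" (the principal point, pixels), "k1" (the pictures are not rectified: a ray, as slopes to the right and down, at radius r is drawn at 1 + k1 r^2 times it, then the intrinsics apply), "eye" and "attitude" of the camera in the world; the wrist camera has in their place "mount" (4x4, takes a point from camera to tool coordinates, whose origin is the TCP and whose axes are the tool frame's). Camera axes: x right, y down, z forward; pixel columns grow to the right and rows downward; lengths in mm; the calibration is good to about 2 mm. A picture is of the moment at which its call begins: read the wrist's pose just before it.
A pose or a line that the arm cannot do raises bot.MotionError and nothing moves.
- bot.finish_job(): hands the job in, once; it reports no verdict.
The state is a dict: "clock": time; "joint_positions": joint angles; "qvel": joint speeds; "effort": joint torques, N m; "ee_pos": TCP position; "tool_rot": TCP orientation; "ft_force": force on the tool from outside, world axes, zero at the start; "moment": the same for the moment, N m; "grip_width": finger opening in mm.
Only numpy, scipy, OpenCV 4.12 (cv2) and the standard library are available. Lean on these libraries where they do the work, as an engineer would, in place of code of your own. Each camera call takes 0.05 s, during which the arm holds its last target. There are 200 camera calls.

## Working session

There is one attempt and no reset: what is moved stays moved. The work goes in short steps, each a Python script; the robot and the scene stay as the last script left them, time stands still between calls to the robot, and variables do not carry over. Pictures are saved under pics/ and viewed, about 12 in all and at most 16, crops included, and the job is handed in when it is done.

```bash
ls; mkdir -p pics; cat > h.py <<'E'
import numpy as np, cv2, pickle
from rig import bot
from scipy.spatial.transform import Rotation as R
def q2R(q): return R.from_quat([q[1],q[2],q[3],q[0]]).as_matrix()
def R2q(M):
    q=R.from_matrix(M).as_quat(); return [q[3],q[0],q[1],q[2]]
def snap(name,fn=None):
    s=bot.read_state(); c=bot.read_camera(name)
    if name=="wrist":
        T=np.eye(4);T[:3,:3]=q2R(s["tool_rot"]);T[:3,3]=s["ee_pos"]; c["T"]=T@np.array(c["mount"])
    else:
        T=np.eye(4);T[:3,:3]=q2R(c["attitude"]) if np.size(c["attitude"])==4 else np.array(c["attitude"]);T[:3,3]=c["eye"]; c["T"]=T
    if fn: cv2.imwrite("pics/%s.png"%fn,c["image"]); pickle.dump(c,open("pics/%s.pkl"%fn,"wb"))
    return c
def load(fn): return pickle.load(open("pics/%s.pkl"%fn,"rb"))
def ray(c,u,v):
    f=200/np.tan(np.radians(c["fovy"])/2)
    d=np.array([(u-c["cx"])/f,(v-c["cy"])/f]); p=d.copy()
    for _ in range(20): p=d/(1+c["k1"]*(p@p))
    return np.array([p[0],p[1],1.])
def atz(c,u,v,z):
    r=c["T"][:3,:3]@ray(c,u,v); e=c["T"][:3,3]; return e+r*(z-e[2])/r[2]
def pt(c,u,v,w=1):
    d=c["depth"][int(v)-w:int(v)+w+1,int(u)-w:int(u)+w+1]; d=np.median(d[d>0])
    return c["T"][:3,3]+c["T"][:3,:3]@ray(c,u,v)*d
def down(yaw): # tool z down, tool x (jaw direction) at yaw
    return R2q(R.from_euler('z',yaw).as_matrix()@np.diag([1,-1,-1.]))
E
python3 - <<'E'
from h import *
s=bot.read_state(); print({k:np.round(v,3) for k,v in s.items()}, bot.tip_reach)
R0=q2R(s["tool_rot"]);print(R0)
for n in("top","scene","wrist"):
    c=snap(n,n+"0");print(n,c["fovy"],c["cx"],c["cy"],c["k1"],np.round(c["T"],3).tolist())
E
```

```text
pics
{'clock': np.float64(0.0), 'joint_positions': array([ 1.091,  0.301,  1.522,  0.   ,  1.321, -0.067]), 'qvel': array([-0.   ,  0.002,  0.001, -0.   , -0.001,  0.   ]), 'effort': array([-0.0000e+00, -5.4349e+01, -3.6181e+01, -0.0000e+00,  4.0000e-03,
       -0.0000e+00]), 'ee_pos': array([220.541, 503.601, 249.693]), 'tool_rot': array([-0.592,  0.592,  0.387, -0.387]), 'ft_force': array([ 1.035,  0.236, -0.166]), 'moment': array([ 0.018, -0.008,  0.003]), 'grip_width': np.float64(84.991)} 19.0
[[ 4.01196503e-01 -5.84087997e-04 -9.15991826e-01]
 [ 9.15991181e-01 -1.09083252e-03  4.01196917e-01]
 [-1.23352798e-03 -9.99999234e-01  9.73812602e-05]]
top 45.03487207498638 313.0327059071625 185.2462596796336 -0.06034725824213799 [[-0.351, -0.831, 0.433, 27.944], [-0.936, 0.312, -0.16, 319.858], [-0.002, -0.461, -0.887, 1352.209], [0.0, 0.0, 0.0, 1.0]]
scene 54.77612386644786 316.6526245877462 203.86125790496018 -0.017139494789223546 [[0.791, -0.372, 0.486, 109.826], [-0.611, -0.462, 0.643, -551.785], [-0.014, -0.805, -0.593, 808.01], [0.0, 0.0, 0.0, 1.0]]
wrist 60.32276045620974 320.68253411301004 201.6001513054393 -0.04112492170903681 [[0.402, 0.872, 0.28, 147.486], [0.916, -0.382, -0.124, 535.167], [-0.001, 0.306, -0.952, 373.833], [0.0, 0.0, 0.0, 1.0]]
```

```bash
cat >> h.py <<'E'
def down(yaw,tilt=0):
    c,s=np.cos(yaw),np.sin(yaw)
    return R2q(np.array([[c,0,-s],[s,0,c],[0,-1,0]])@R.from_euler('x',tilt).as_matrix())
E
python3 -c "
import cv2,numpy as np
a=cv2.imread('pics/top0.png');cv2.imwrite('pics/top0b.png',cv2.resize(a,(800,500),interpolation=3))
a=cv2.imread('pics/scene0.png');cv2.imwrite('pics/scene0b.png',cv2.resize(a,(800,500),interpolation=3))"
```

```text
(no output)
```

View pics/top0b.png

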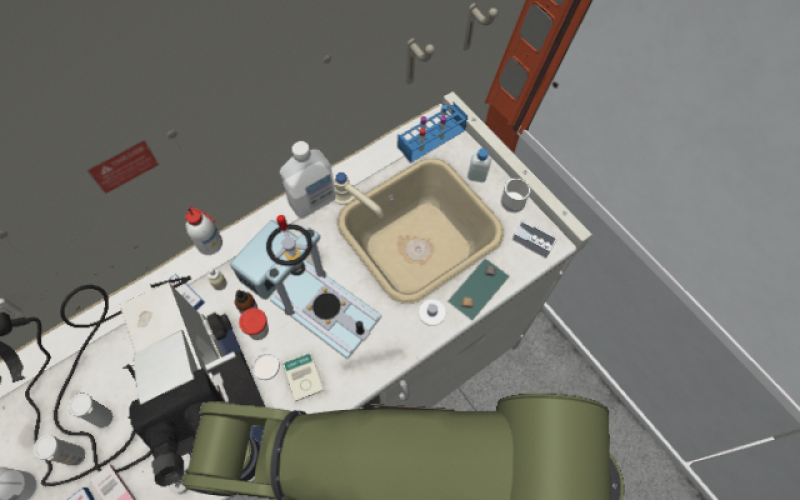

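View pics/scene0b.png

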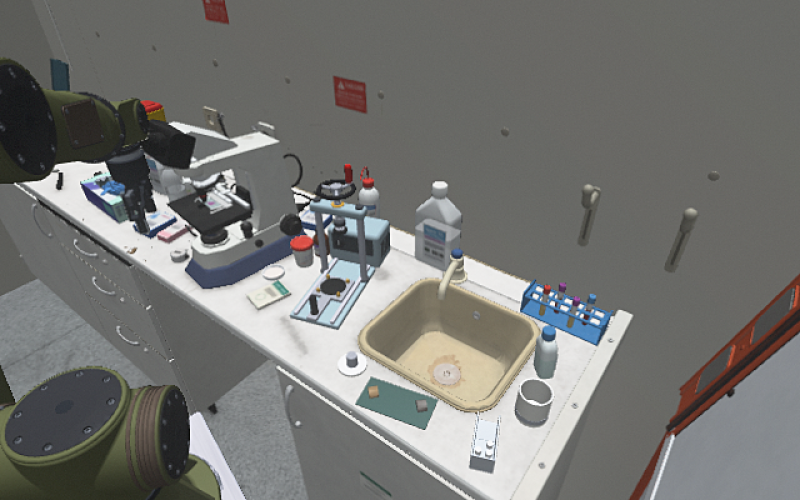

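```bash
python3 - <<'E'
from h import *
c=load("top0"); d=load("scene0")
def a(n,cam,u,v,z=None):
    u/=1.25;v/=1.25; p=pt(cam,u,v); print(n,np.round(p,1), np.round(atz(cam,u,v,z),1) if z is not None else "")
a("jar rim c",c,515,187,68); a("lidknob",c,431,308,39); a("gel cap",c,483,154,123);a("cup",c,253,317,72)
a("chip sandy",c,467,302,12);a("chip grey",c,490,270,12)
for i,(u,v) in enumerate([(448,307),(473,319),(509,274),(484,261)]): a("mat%d"%i,c,u,v,3)
for i,(u,v) in enumerate([(514,237),(548,254),(555,235),(527,222)]): a("scoop%d"%i,c,u,v,42)
a("nest",c,327,306,30);a("cgrip",c,361,325,78);a("wheel c",c,290,243,270);a("redhandle",c,281,222,333)
a("faucet tip",c,379,212,60);a("faucet",c,342,178,100)
a("jar s",d,533,384,68);a("lid s",d,351,356,39);a("sandy s",d,374,391,12);a("grey s",d,421,404,12);a("carr s",d,314,296,78);a("nest s",d,333,287,30)
a("red s",d,348,166,333);a("crosshead L",d,319,205,229);a("crosshead R",d,365,215,229)
c2=c["image"]
A=cv2.resize(c2[165:215,395:455],(600,500),interpolation=3)
e=d["image"]; B=cv2.resize(e[290:385,280:450],(800,447),interpolation=3)
C=cv2.resize(e[120:265,235:315],(331,600),interpolation=3)
cv2.imwrite("pics/A.png",np.vstack([cv2.resize(A,(0,0),fx=.3,fy=.3),]))
cv2.imwrite("pics/B.png",np.vstack([B,np.hstack([cv2.resize(A,(180,150)),np.zeros((150,620,3),np.uint8)])]))
E
```

```text
jar rim c [ 680.7 -262.3   31.7] [ 662.7 -246.3   68. ]
lidknob [450.2  66.2  38.3] [449.9  66.4  39. ]
gel cap [ 752.4 -192.   118.2] [ 749.5 -190.   123. ]
cup [559.2 453.8  71.6] [559.  453.8  72. ]
chip sandy [441.  -23.1  16.6] [442.5 -24.3  12. ]
chip grey [ 496.9 -108.6   16.3] [ 498.4 -110.    12. ]
mat0 [451.1  19.6  -1.9] [449.6  20.7   3. ]
mat1 [402.4 -23.6  -1. ] [401.3 -22.6   3. ]
mat2 [ 477.5 -154.    -3.2] [ 475.5 -151.9    3. ]
mat3 [ 528.9 -109.2    2.9] [ 528.8 -109.2    3. ]
scoop0 [ 555.9 -201.    20. ] [ 547.2 -192.4   42. ]
scoop1 [ 483.8 -258.5   21.1] [ 476.6 -249.4   42. ]
scoop2 [ 533.2 -310.1   -2.5] [ 516.6 -289.4   42. ]
scoop3 [ 592.3 -260.4   -3.4] [ 573.4 -241.    42. ]
nest [543.2 289.1  27.7] [542.3 289.2  30. ]
cgrip [455.5 233.5  76.3] [454.9 233.6  78. ]
wheel c [597.4 323.5 280.1] [602.8 323.5 270. ]
redhandle [627.3 327.1 318.5] [618.9 327.  333. ]
faucet tip [725.3  93.4  48.6] [719.2  95.4  60. ]
faucet [831.4 152.3  81.6] [819.8 154.7 100. ]
jar s [ 679.5 -231.1   50.9] [ 666.6 -238.4   68. ]
lid s [449.3  59.9  36. ] [448.   57.6  39. ]
sandy s [443.5 -29.9  15.5] [444.9 -27.6  12. ]
grey s [ 497.  -112.6   16.4] [ 499.1 -110.2   12. ]
carr s [466.1 235.4  74.2] [464.2 231.3  78. ]
nest s [543.3 285.3  27.7] [542.  282.8  30. ]
red s [636.  319.9 318.3] [620.2 293.8 333. ]
crosshead L [567.3 353.1 225.4] [564.5 347.5 229. ]
crosshead R [641.2 268.9 209.1] [623.5 241.7 229. ]
```

View pics/B.png

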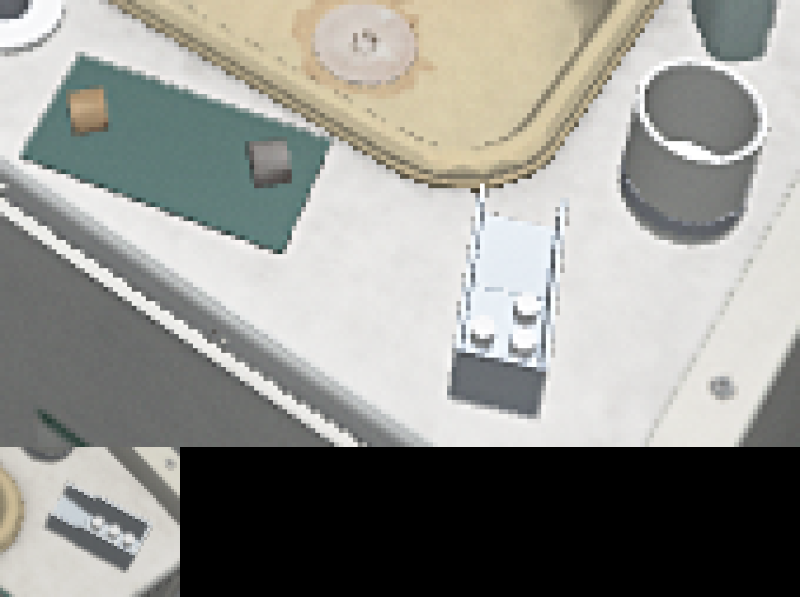

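```bash
cat >> h.py <<'E'
def cloud(c):
    v,u=np.mgrid[0:400,0:640]; f=200/np.tan(np.radians(c["fovy"])/2)
    d=np.stack([(u-c["cx"])/f,(v-c["cy"])/f],-1); p=d.copy()
    for _ in range(15): p=d/(1+c["k1"]*(p**2).sum(-1,keepdims=True))
    P=np.concatenate([p,np.ones((400,640,1))],-1)*c["depth"][...,None]
    W=P@c["T"][:3,:3].T+c["T"][:3,3]; W[c["depth"]<=0]=np.nan; return W
def sel(c,xy,r,z0,z1):
    W=cloud(c); m=(np.hypot(W[...,0]-xy[0],W[...,1]-xy[1])<r)&(W[...,2]>z0)&(W[...,2]<z1); return W[m],m
def circ(xy):
    A=np.c_[2*xy,np.ones(len(xy))]; s=np.linalg.lstsq(A,(xy**2).sum(1),rcond=None)[0]; return s[:2],np.sqrt(s[2]+s[:2]@s[:2])
def mv(p,q): bot.move_to(list(p),list(q))
E
python3 - <<'E'
from h import *
def look(p,yaw,fn):
    mv(p,down(yaw)); bot.dwell(.2); c=snap("wrist",fn); s=bot.read_state(); print(fn,round(s["clock"],1),np.round(s["joint_positions"],2)); return c
j=lambda x,y:np.arctan2(y,x)
c=look((430,190,330),j(430,190)+np.pi/2,"wm")
for n,z in(("cgrip",(60,85)),("red",(300,345))):
    P,m=sel(c,(457,233) if n=="cgrip" else (625,325),40,*z); print(n,len(P),np.round(np.nanmean(P,0),1) if len(P) else '')
c=look((420,-30,260),j(420,-30)+np.pi/2,"wc")
P,m=sel(c,(450,64),25,34,45);print("lid",len(P),P.mean(0))
c=look((540,-230,290),j(540,-230)+np.pi/2,"wj")
P,m=sel(c,(663,-243),50,62,76);print("jar",len(P),circ(P[:,:2]),P.mean(0))
I=[load(n)["image"] for n in("wm","wc","wj")]
cv2.imwrite("pics/w3.png",np.vstack([np.hstack([cv2.resize(I[1],(400,250)),cv2.resize(I[2],(400,250))])]))
E
```

```text
wm 1.8 [ 0.34  0.07  1.61  0.    1.46 -1.65]
cgrip 203 [458.1 233.9  74.9]
red 0 
wc 3.0 [-0.16 -0.    1.84  0.    1.3  -1.66]
lid 403 [448.55652121  60.70643449  39.04870759]
wj 4.2 [-0.46  0.36  1.35  0.    1.43 -1.63]
jar 692 (array([ 657.27043738, -251.97173625]), np.float64(30.069719217710837)) [ 657.59135169 -251.95815166   67.04637962]
```

View pics/w3.png

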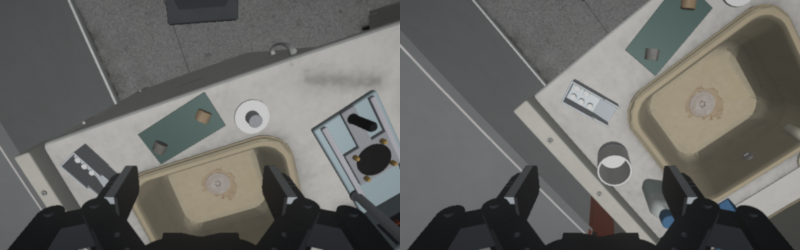

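View pics/wm.png

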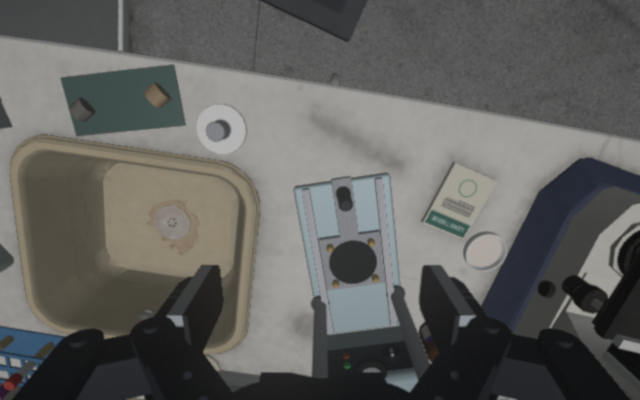

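```bash
python3 - <<'E'
from h import *
c=load("wm")
for n,u,v,z in[("L1",295,187,14),("L2",312,290,14),("R1",389,174,14),("R2",398,285,14),("nest",353,262,30),("grip",344,187,78),("gripbot",346,208,28),("pin",330,247,38),("pin",371,241,38),("pin",334,283,38),("pin",376,279,38)]:
    print(n,np.round(atz(c,u,v,z),1),np.round(pt(c,u,v),1))
c=load("top0")
W=cloud(c)
m=(W[...,2]>220)&(W[...,2]<345)&(np.hypot(W[...,0]-605,W[...,1]-320)<90)
P=W[m]; h=np.histogram(P[:,2],bins=np.arange(220,346,5)); print(h)
k=(P[:,2]>274)&(P[:,2]<292); print(circ(P[k][:,:2]),P[k].mean(0))
k=(P[:,2]>300); print(P[k].mean(0),P[k].min(0),P[k].max(0))
k=(P[:,2]>225)&(P[:,2]<233); print(P[k].mean(0))
E
python3 -c "
import cv2
a=cv2.imread('pics/top0.png')[165:275,185:315];cv2.imwrite('pics/m.png',cv2.resize(a,(709,600),interpolation=3))"
```

```text
L1 [481.6 176.7  14. ] [482.2 176.8  11.7]
L2 [616.3 259.6  14. ] [617.1 259.8  12.7]
R1 [415.4 282.7  14. ] [417.  286.    2.2]
R2 [558.  371.5  14. ] [557.5 370.9  15.1]
nest [543.5 289.9  30. ] [543.2 289.6  30.7]
grip [441.  224.8  78. ] [451.2 232.9  32.5]
gripbot [477.  248.1  28. ] [462.8 237.6  78.2]
pin [532.3 249.8  38. ] [532.3 249.9  38. ]
pin [502.5 295.8  38. ] [502.9 296.2  36.9]
pin [579.7 277.4  38. ] [580.6 277.8  36.4]
pin [550.8 327.6  38. ] [550.6 327.4  38.5]
(array([ 82, 202, 113,  46,   4,   8,   4,   1,   2,  60, 323, 182,  38,
         6,   6,   6,  10,   8,   5,  20,  17,   0,   0,   0,   0]), array([220, 225, 230, 235, 240, 245, 250, 255, 260, 265, 270, 275, 280,
       285, 290, 295, 300, 305, 310, 315, 320, 325, 330, 335, 340, 345]))
(array([596.78930741, 326.22940687]), np.float64(32.64719845805268)) [596.98287584 326.82804113 277.21490457]
[632.07307912 325.34351726 314.55147741] [626.19962588 316.99628051 300.77957236] [641.7598184  333.96116318 324.4476714 ]
[592.93856225 331.89068427 228.61166543]
```

View pics/m.png

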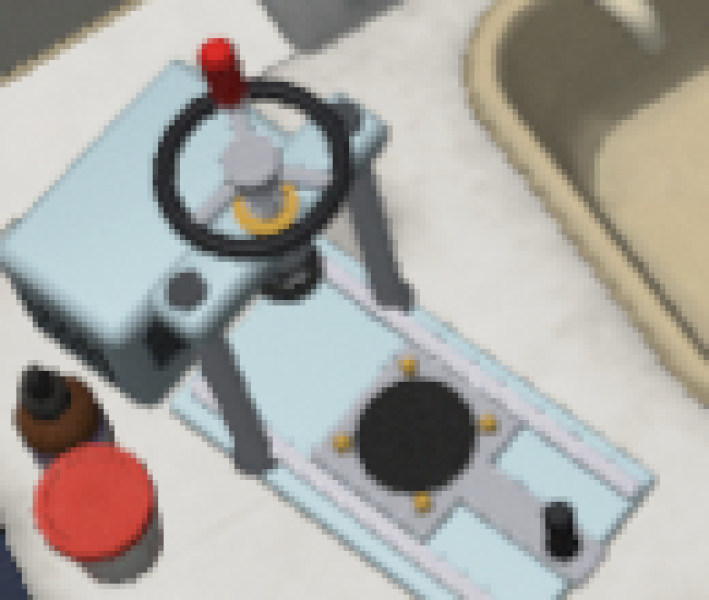

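```bash
cat >> h.py <<'E'
YM=0.555; UM=np.array([np.cos(YM),np.sin(YM),0]); VM=np.array([-UM[1],UM[0],0])
def st(*k):
    s=bot.read_state(); print("t",round(s["clock"],1),"p",np.round(s["ee_pos"],1),"F",np.round(s["ft_force"],1),"w",round(float(s["grip_width"]),1)); return s
E
python3 - <<'E'
from h import *
g=np.array([456.5,235,0]); q=down(YM)
bot.move_gripper(45)
mv(g+[0,0,180],q); bot.servo_line(list(g+[0,0,57]),speed=120); st()
bot.move_gripper(0,30); st()
r=bot.servo_line(list(g-82*UM+[0,0,57]),speed=40,until_force=15); print(r); s=st()
bot.move_gripper(45); p=np.array(s["ee_pos"]); st()
bot.servo_line(list(st()["ee_pos"]+np.array([0,0,150])))
mv((420,160,330),down(np.arctan2(160,420)+np.pi/2)); bot.dwell(.2); c=snap("wrist","wm2")
for z in((74,81),):
  P,m=sel(c,(395,195),40,*z);print("handle",len(P),P.mean(0),(P.min(0)+P.max(0))/2)
P,m=sel(c,(485,253),70,36,45);print("pins",len(P),P.mean(0))
E
```

```text
t 7.6 p [456.9 235.1  57.6] F [ 0.3 -0.2  0.2] w 45.3
t 8.0 p [457.  235.2  57.7] F [-0.9  0.1  6.7] w 16.4
True
t 9.4 p [402.6 200.4  57.8] F [ 4.3  2.4 -1.8] w 16.4
t 9.8 p [402.1 200.2  57.5] F [ 0.7 -0.3 -0.4] w 45.2
t 9.8 p [402.1 200.2  57.5] F [ 0.7 -0.3 -0.4] w 45.2
handle 170 [402.12724725 198.06637793  77.47423923] [402.57187967 198.37970951  77.07099056]
pins 122 [484.16414411 253.41891279  37.87202031]
```

View pics/wm2.png

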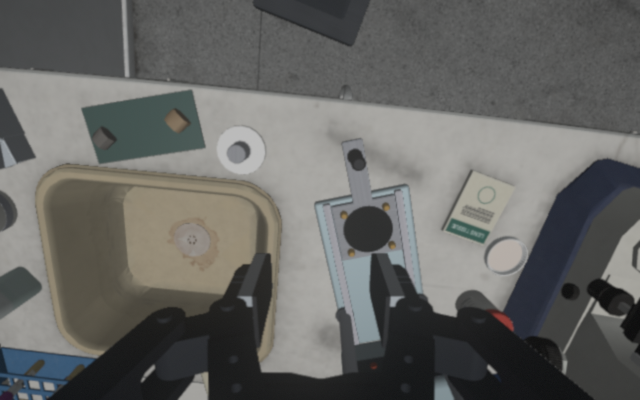

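```bash
python3 - <<'E'
from h import *
c=load("wm2")
px=[(344,215),(386,206),(350,255),(393,245)]
P=[atz(c,u,v,38) for u,v in px]; print(np.round(P,1),np.mean(P,0)); print(atz(c,368,230,30))
W=cloud(load("wj")); 
for x,y in((637,-305),(677,-199),(630,-300),(657,-320),(620,-320)):
    m=(np.hypot(W[...,0]-x,W[...,1]-y)<14); print((x,y),m.sum(),np.nanpercentile(W[m][:,2],[5,50,95]).round(1) if m.sum() else '')
# scoop
P,m=sel(load("wj"),(530,-245),75,36,48); print("scoop rim",len(P),P.mean(0)); 
r=cv2.minAreaRect(P[:,:2].astype(np.float32)); print(r,cv2.boxPoints(r).round(1).tolist())
E
python3 -c "
import cv2
a=cv2.imread('pics/wj.png')[110:310,240:440];cv2.imwrite('pics/sc.png',cv2.resize(a,(600,600),interpolation=3))"
```

```text
[[476.8 214.2  38. ]
 [446.4 259.8  38. ]
 [526.7 243.1  38. ]
 [493.  290.9  38. ]] [485.72049849 252.00845377  38.        ]
[487.65761398 253.63534574  30.        ]
(637, -305) 538 [-1.3 12.6 36.3]
(677, -199) 318 [-0.9  0.5  1.6]
(630, -300) 474 [-1.3  1.1 34.7]
(657, -320) 350 [34.8 35.9 37.2]
(620, -320) 556 [-0.5 34.7 36.9]
scoop rim 745 [ 526.41481069 -253.56392191   41.54227232]
((534.1060791015625, -246.2060089111328), (97.27459716796875, 43.466434478759766), 37.208499908447266) [[482.20001220703125, -258.29998779296875], [508.5, -292.8999938964844], [586.0, -234.10000610351562], [559.7000122070312, -199.5]]
```

View pics/sc.png

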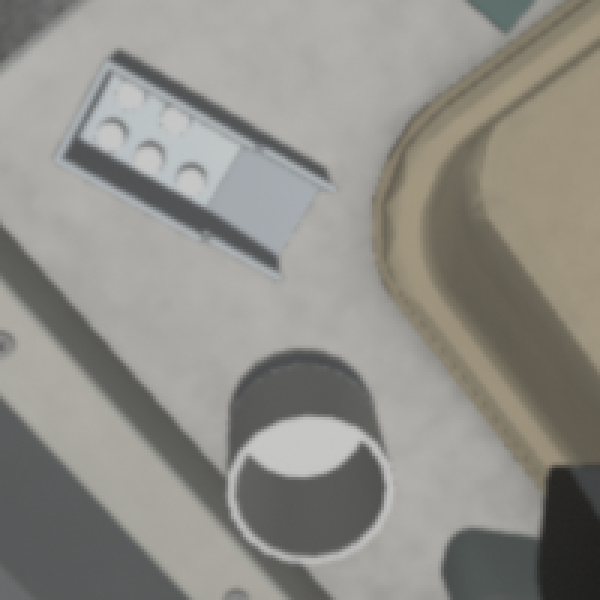

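```bash
cat >> h.py <<'E'
NEST=np.array([487.2,253.0,0]); SCREW=NEST+135*UM
E
python3 - <<'E'
from h import *
J=np.array([657.3,-252,0]); yj=1.2; yn=YM+np.pi/2
bot.move_gripper(85)
mv(J+[0,0,170],down(yj)); bot.servo_line(list(J+[0,0,61]),speed=120); st()
bot.move_gripper(40,35); st()
bot.servo_line(list(J+[0,0,200]),speed=150); st()
mv(NEST+[0,0,200],down(yn)); bot.servo_line(list(NEST+[0,0,104]),speed=120); s=st()
r=bot.servo_line(list(NEST+[0,0,89]),speed=20,until_force=5); print(r); s=st()
E
```

```text
t 15.9 p [ 657.7 -252.2   62.1] F [0.1 0.4 0.4] w 85.2
t 16.2 p [ 657.7 -252.1   62.4] F [-1.8  1.2  5.9] w 63.7
t 17.3 p [ 656.9 -251.8  198.6] F [ 0.3 -0.5 -3.5] w 63.4
t 20.2 p [487.6 253.1 104.8] F [-0.5  0.3 -2.8] w 63.4
True
t 20.8 p [487.4 253.2  92.3] F [0.2 0.6 5.9] w 63.6
```

```bash
python3 - <<'E'
from h import *
bot.move_gripper(85); p=np.array(st()["ee_pos"]); bot.servo_line(list(p+[0,0,110]))
mv((410,185,300),down(YM+np.pi/2)); bot.dwell(.2); c=snap("wrist","wn")
P,m=sel(c,NEST[:2],45,90,105);print("jar",len(P),circ(P[:,:2]),P.mean(0))
q=(430,-75,170);mv(q,down(np.arctan2(q[1],q[0])+np.pi/2)); bot.dwell(.2); c=snap("wrist","wc2"); st()
W=cloud(c)
m=(W[...,2]>10)&(W[...,2]<30)&(np.hypot(W[...,0]-465,W[...,1]+65)<90)
n,l,s,ce=cv2.connectedComponentsWithStats(m.astype(np.uint8))
for i in range(1,n):
    if s[i,4]>60:
        P=W[l==i]; print(s[i],P.mean(0).round(1),cv2.minAreaRect(P[:,:2].astype(np.float32)))
cv2.imwrite("pics/c2.png",c["image"])
E
```

```text
t 21.1 p [486.6 252.8  91.4] F [-0.3  0.5  0.6] w 84.8
jar 888 (array([486.72195959, 253.34548746]), np.float64(30.03627885724028)) [487.48606853 253.88405153  96.51933076]
t 24.3 p [430.2 -74.4 170.3] F [0.1 0.2 0.3] w 84.8
[362 178  34  30 705] [440.7 -27.5  17.6] ((441.912353515625, -26.829986572265625), (26.115039825439453, 19.240549087524414), 62.91810989379883)
[279 252  30  28 605] [ 495.9 -111.5   17.1] ((497.5250244140625, -112.09261322021484), (24.71026039123535, 20.00429916381836), 61.442039489746094)
[ 314  261  113   50 1027] [534.2 -45.6  11.1] ((534.1085205078125, -45.69150924682617), (12.521112442016602, 114.33811950683594), 14.907916069030762)
```

View pics/c2.png

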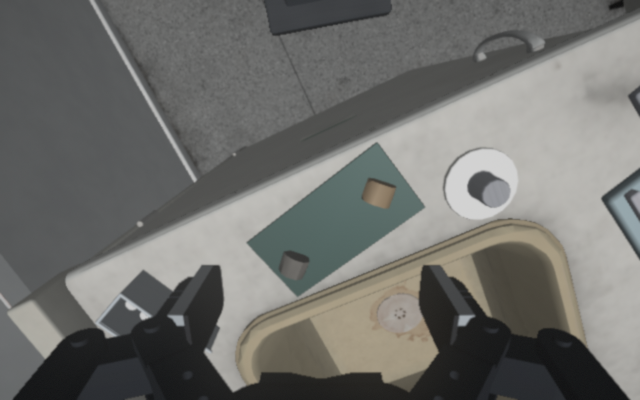

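```bash
cat >> h.py <<'E'
JAR=np.array([487.2,253.2,0])
def chip(x,y,yaw):
    p=np.array([x,y,0.]); bot.move_gripper(48)
    mv(p+[0,0,110],down(yaw)); bot.servo_line(list(p+[0,0,24]),speed=110)
    bot.move_gripper(5,30); st(); bot.servo_line(list(p+[0,0,120]),speed=150); 
    if st()["grip_width"]<15: print("MISSED"); return
    mv(JAR+[0,0,165],down(1.2)); bot.servo_line(list(JAR+[0,0,122]),speed=120); bot.dwell(.2); st()
    bot.move_gripper(36); bot.dwell(.3); bot.servo_line(list(JAR+[0,0,190]),speed=200)
E
python3 - <<'E'
from h import *
chip(441.9,-26.8,np.radians(62.9-90))
chip(497.5,-112.1,np.radians(61.4-90))
mv((410,185,300),down(YM+np.pi/2)); bot.dwell(.2); c=snap("wrist","wn2")
q=(430,-150,260);bot.move_gripper(85);mv(q,down(np.arctan2(q[1],q[0])+np.pi/2)); bot.dwell(.2); d=snap("wrist","ws"); st()
cv2.imwrite("pics/n2.png",np.hstack([cv2.resize(c["image"][150:300,270:470],(400,300)),cv2.resize(d["image"],(400,250))if 0 else cv2.resize(d["image"][60:310,80:413],(400,300))]))
P,m=sel(d,(530,-245),75,36,48); r=cv2.minAreaRect(P[:,:2].astype(np.float32)); print(len(P),r)
for sgn in (1,-1):
  f=cv2.fitLine(P[:,:2].astype(np.float32),cv2.DIST_L2,0,.01,.01)
print(f.ravel(),bot.read_state()["clock"])
E
```

```text
t 27.8 p [442.2 -26.8  24.6] F [-0.8 -0.9  6.3] w 17.9
t 28.6 p [441.5 -26.7 119.3] F [-0.3 -0.5 -0. ] w 17.7
t 30.4 p [487.6 253.2 122.8] F [-0.2  0.2  0.2] w 18.3
t 34.5 p [ 497.8 -112.2   24.7] F [-2.  -0.1  4.8] w 17.7
t 35.2 p [ 497.1 -112.   119.2] F [ 0.3 -0.2 -1.7] w 17.9
t 37.3 p [487.6 253.3 122.8] F [ 0.2 -0.7  0.6] w 17.8
t 41.7 p [ 430.2 -149.4  260.1] F [-0.6  1.  -0.3] w 84.6
856 ((534.2061157226562, -246.58419799804688), (97.05133056640625, 44.57874298095703), 37.08967208862305)
[   0.82665914    0.562703    525.5381     -253.15007   ] 41.6917
```

View pics/n2.png

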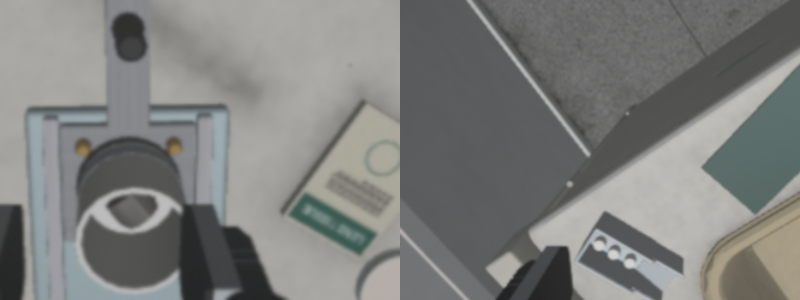

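```bash
cat >> h.py <<'E'
G=np.array([[0,0,1],[-1,0,0],[0,-1,0.]])
ZG=30.
def pour(psi,t,edge):
    t=np.radians(t); Rs=R.from_euler('z',psi).as_matrix()@R.from_euler('y',t).as_matrix()
    return np.array(edge)+Rs@(np.array([0,0,ZG])-np.array([63.5,0,15.5])), R2q(Rs@G)
def edge(psi,back,z): return JAR*[1,1,0]+[0,0,z]-back*np.array([np.cos(psi),np.sin(psi),0])
E
python3 - <<'E'
from h import *
W=cloud(load("wj")); W2=cloud(load("ws"))
for x,y in((548,-292),(555,-301),(520,-256)):
  for w in(W,W2):
    m=(np.hypot(w[...,0]-x,w[...,1]-y)<14); print((x,y),m.sum(),np.nanpercentile(w[m][:,2],[5,50,95,100]).round(1) if m.sum() else '')
for off in np.arange(-180,180,20):
    psi=YM+np.radians(off); out=[]
    for t,b,z in((0,20,135),(20,15,115),(45,12,103),(60,12,99),(75,12,98)):
        p,q=pour(psi,t,edge(psi,b,z)); j=bot.ik(list(p),list(q)); out.append(None if j is None else np.round(j,2).tolist())
    if all(o is not None for o in out): print(off,out[0],out[2],out[4])
    else: print(off,[o is not None for o in out])
E
```

```text
(548, -292) 368 [-1.   0.4  1.7  3. ]
(548, -292) 84 [-0.8  0.5  1.5  1.9]
(555, -301) 371 [-0.9  0.5  1.7  3. ]
(555, -301) 247 [-0.8  0.5  1.5  3.6]
(520, -256) 6149 [ 14.7 345.3 357.9 360.6]
(520, -256) 161 [ 2.4  8.6 16.3 18.6]
-180 [0.43, 0.57, 1.37, -0.0, 1.19, -1.69] [0.38, 0.27, 1.98, 0.83, 0.17, -2.52] [0.33, 0.34, 2.24, 2.82, 0.76, 1.74]
-160 [True, True, False, True, True]
-140 [True, False, False, True, True]
-120 [False, False, False, True, True]
-100 [False, False, False, True, True]
-80 [False, False, True, True, True]
-60 [False, True, True, True, True]
-40 [0.5, 0.27, 1.82, -0.0, 1.06, 2.22] [0.32, 0.66, 1.37, 0.33, 1.82, 2.0] [0.26, 0.96, 1.1, 0.54, 2.3, 2.06]
-20 [0.45, 0.24, 1.85, -0.0, 1.05, 1.81] [0.38, 0.69, 1.32, 0.13, 1.9, 1.73] [0.36, 1.01, 1.0, 0.22, 2.43, 1.78]
0 [0.39, 0.23, 1.86, -0.0, 1.05, 1.4] [0.44, 0.7, 1.31, -0.09, 1.91, 1.46] [0.45, 1.02, 0.98, -0.16, 2.45, 1.42]
20 [0.33, 0.25, 1.84, -0.0, 1.05, 1.0] [0.49, 0.68, 1.34, -0.3, 1.85, 1.19] [0.54, 0.99, 1.04, -0.5, 2.34, 1.11]
40 [0.29, 0.29, 1.79, -0.0, 1.06, 0.6] [0.55, 0.65, 1.4, -0.48, 1.72, 0.95] [0.63, 0.92, 1.16, -0.75, 2.16, 0.91]
60 [0.26, 0.34, 1.72, -0.0, 1.08, 0.23] [0.59, 0.59, 1.5, -0.64, 1.55, 0.74] [0.7, 0.83, 1.33, -0.94, 1.93, 0.81]
80 [True, True, True, True, False]
100 [True, True, True, False, False]
120 [True, True, True, False, False]
140 [True, True, False, False, False]
160 [0.39, 0.57, 1.38, 0.0, 1.19, -1.39] [0.47, 0.28, 1.97, -0.97, 0.22, -0.43] [0.53, 0.35, 2.21, 3.6, 0.77, 1.32]
```

```bash
cat >> h.py <<'E'
LEAN=35.
def tq(psi,t):  # tool quat for scoop heading psi, tilt t, tool leaning back LEAN
    return R2q(R.from_euler('z',psi).as_matrix()@R.from_euler('y',t-LEAN,degrees=True).as_matrix()@G)
def pour(psi,t,edge):
    Rs=R.from_euler('z',psi).as_matrix()@R.from_euler('y',np.radians(t)).as_matrix()
    return np.array(edge)+Rs@(np.array([0,0,ZG])-np.array([63.5,0,15.5])), tq(psi,t)
E
python3 - <<'E'
from h import *
import h
S=np.array([521.4,-256.2,0])
for L in(25,35):
  h.LEAN=L
  for z in(30,110,200): print(L,z,bot.ik(list(S+[0,0,z]),tq(.648,0)))
  for off in np.arange(-180,180,30):
    psi=YM+np.radians(off); out=[]
    for t,b,z in((0,20,135),(20,15,115),(45,12,103),(60,12,99),(75,12,98)):
        p,q=pour(psi,t,edge(psi,b,z)); j=bot.ik(list(p),list(q)); out.append(None if j is None else np.round(j,2).tolist())
    if all(o is not None for o in out): print(off,out[0],out[2],out[4])
    else: print(off,[o is not None for o in out])
E
```

```text
25 30 [-0.68108492  0.61030468  1.70788126  0.6029629   0.80897748 -0.17804172]
25 110 [-0.68108492  0.47710663  1.68491381  0.53265245  0.9407964  -0.06866953]
25 200 [-0.68108492  0.35734919  1.6185564   0.47746278  1.10384599  0.03675964]
-180 [True, True, True, True, False]
-150 [True, True, True, False, False]
-120 [True, False, False, False, False]
-90 [False, False, False, False, True]
-60 [False, False, True, True, True]
-30 [0.58, 0.12, 2.06, -0.39, 0.62, 2.4] [0.39, 0.46, 1.55, 0.12, 1.45, 1.9] [0.33, 0.78, 1.19, 0.25, 2.0, 1.87]
0 [0.34, 0.06, 2.12, 0.17, 0.54, 1.23] [0.42, 0.47, 1.55, -0.05, 1.47, 1.45] [0.44, 0.81, 1.15, -0.1, 2.05, 1.46]
30 [0.14, 0.16, 2.01, 0.51, 0.77, 0.3] [0.45, 0.46, 1.56, -0.21, 1.41, 1.0] [0.56, 0.76, 1.23, -0.42, 1.92, 1.06]
60 [0.08, 0.33, 1.79, 0.51, 1.06, -0.22] [0.46, 0.44, 1.6, -0.33, 1.28, 0.55] [0.65, 0.66, 1.41, -0.68, 1.65, 0.77]
90 [0.11, 0.51, 1.52, 0.4, 1.32, -0.59] [0.47, 0.4, 1.64, -0.39, 1.1, 0.09] [0.7, 0.51, 1.64, -0.9, 1.3, 0.55]
120 [True, True, True, True, False]
150 [True, True, True, True, False]
35 30 [-0.7429534   0.63178
[... 515 characters left out ...]
 True]
0 [0.32, 0.02, 2.22, 0.42, 0.33, 0.98] [0.41, 0.38, 1.65, -0.03, 1.29, 1.44] [0.44, 0.72, 1.24, -0.08, 1.88, 1.46]
30 [0.07, 0.15, 2.08, 0.81, 0.73, -0.01] [0.4, 0.38, 1.65, -0.11, 1.25, 0.94] [0.54, 0.68, 1.3, -0.35, 1.77, 1.07]
60 [0.01, 0.35, 1.81, 0.7, 1.11, -0.39] [0.4, 0.39, 1.64, -0.18, 1.18, 0.44] [0.61, 0.59, 1.45, -0.57, 1.54, 0.73]
90 [0.06, 0.56, 1.49, 0.53, 1.43, -0.67] [0.4, 0.4, 1.63, -0.19, 1.1, -0.07] [0.65, 0.46, 1.64, -0.75, 1.22, 0.43]
120 [0.17, 0.75, 1.19, 0.36, 1.7, -0.95] [0.4, 0.4, 1.62, -0.16, 1.02, -0.6] [0.63, 0.33, 1.83, -0.88, 0.85, 0.12]
150 [0.31, 0.87, 0.97, 0.16, 1.89, -1.29] [0.41, 0.41, 1.61, -0.08, 0.96, -1.16] [0.53, 0.23, 1.97, -0.82, 0.43, -0.4]
```

```bash
python3 - <<'E'
from h import *
S=np.array([521.4,-256.2,0]); q=tq(.648,0)
bot.move_gripper(70)
mv(S+[0,0,120],q); bot.servo_line(list(S+[0,0,30]),speed=100); st()
bot.move_gripper(30,45); s=st(); 
bot.servo_line(list(S+[0,0,60]),speed=60); bot.servo_line(list(S+[0,0,200]),speed=150); st()
psi=YM+np.pi/2
p,q=pour(psi,0,edge(psi,25,165)); bot.servo_line(list(p),attitude=list(q),speed=150); st()
c=snap("scene","sp"); cv2.imwrite("pics/sp1.png",cv2.resize(c["image"][100:300,180:480],(750,500),interpolation=3))
E
```

```text
t 44.3 p [ 521.7 -256.4   30.6] F [ 0.6  0.7 -0.4] w 69.9
t 44.7 p [ 521.6 -256.5   30.7] F [-1.2 -0.2  6.9] w 41.1
t 46.4 p [ 521.1 -256.   198.9] F [-0.1  0.1 -2.8] w 41.3
t 49.5 p [533.9 177.7 179.6] F [-0.2 -0.2 -1.6] w 41.1
```

View pics/sp1.png

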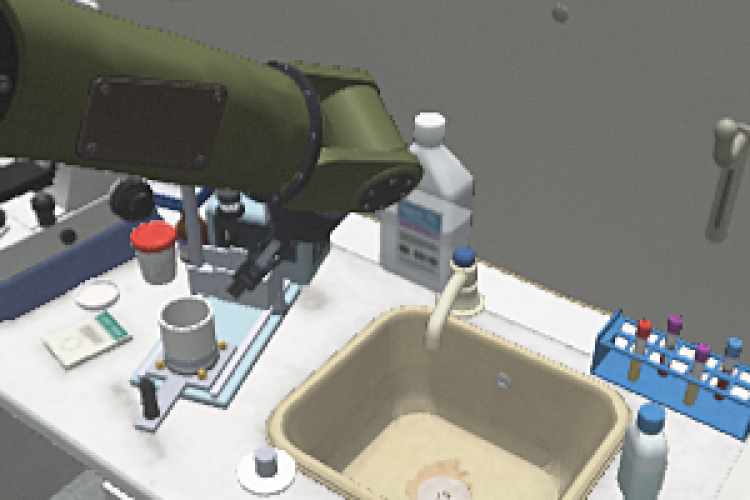

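```bash
python3 - <<'E'
from h import *
psi=YM+np.pi/2
for t,b,z,v in((0,20,140,60),(20,15,118,50),(40,12,106,40),(55,11,102,30),(65,10,100,25),(75,10,100,25)):
    p,q=pour(psi,t,edge(psi,b,z)); bot.servo_line(list(p),attitude=list(q),speed=v); st()
bot.dwell(.5)
c=snap("scene","pp"); d=snap("wrist","ppw"); e=snap("top","ppt")
cv2.imwrite("pics/pp1.png",np.vstack([cv2.resize(c["image"][120:270,200:350],(500,500),interpolation=3)]))
A=cv2.resize(c["image"][120:270,200:350],(400,400),interpolation=3);B=cv2.resize(d["image"],(400,250))
B=np.vstack([B,np.zeros((150,400,3),np.uint8)]); cv2.imwrite("pics/pp1.png",np.hstack([A,B]))
E
```

```text
t 50.1 p [531.2 182.3 154.4] F [-0.6 -0.1 -2.4] w 41.4
t 50.6 p [523.8 194.3 153.8] F [ 0.8  0.2 -1. ] w 41.4
t 51.2 p [515.6 209.2 159.6] F [ 0.7 -1.4 15.2] w 41.1
t 51.9 p [507.6 222.7 164.8] F [-0.9  0.3 22. ] w 41.7
t 52.5 p [501.5 232.8 166.5] F [-2.3  0.4 24.5] w 41.5
t 53.1 p [494.9 242.3 166.6] F [-0.   2.1 15.3] w 41.2
```

View pics/pp1.png

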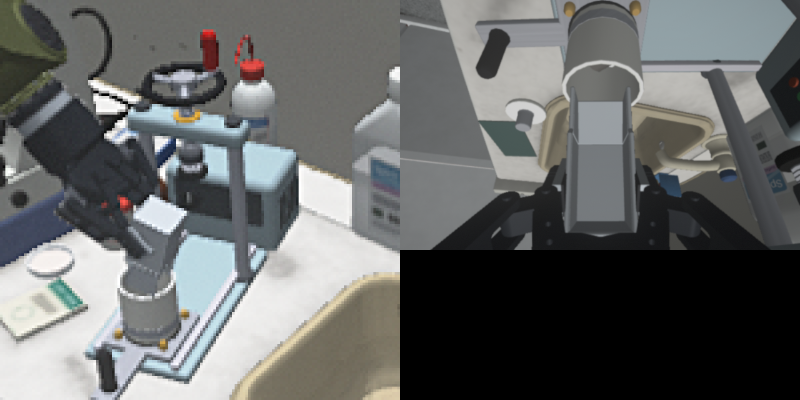

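```bash
python3 - <<'E'
from h import *
psi=YM+np.pi/2
p=np.array(bot.read_state()["ee_pos"]); bot.servo_line(list(p+[0,0,50]),speed=100)
p,q=pour(psi,0,edge(psi,40,180)); bot.servo_line(list(p),attitude=list(q),speed=100); st()
c=snap("scene","up"); 
S=np.array([521.4,-256.2,0]); bot.servo_line(list(S+[0,0,120]),attitude=list(tq(.648,0)),speed=170)
r=bot.servo_line(list(S+[0,0,40]),speed=80); d=snap("scene","up2"); s=st()
I=np.hstack([cv2.resize(c["image"][110:260,200:350],(400,400),interpolation=3),cv2.resize(d["image"][250:400,310:460],(400,400),interpolation=3)]); cv2.imwrite("pics/up.png",I)
E
```

```text
t 55.9 p [541.6 165.8 194.8] F [ 0.5  0.3 -0.8] w 41.4
t 59.8 p [ 521.6 -256.4   40.6] F [ 0.5  0.9 -1. ] w 41.4
```

View pics/up.png

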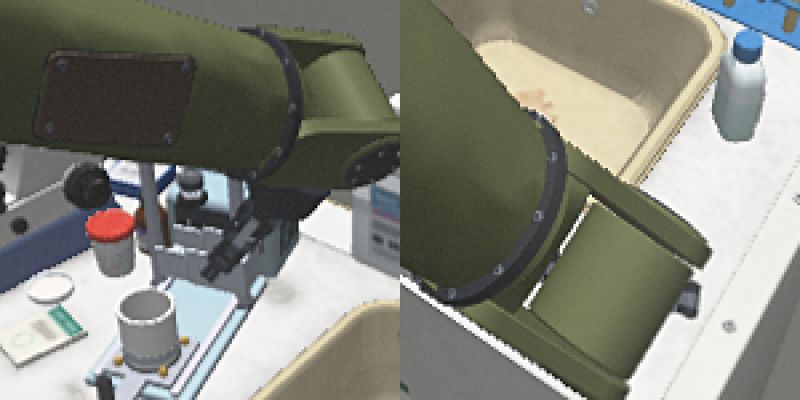

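```bash
python3 - <<'E'
from h import *
S=np.array([521.4,-256.2,0])
r=bot.servo_line(list(S+[0,0,29]),speed=25,until_force=3); print(r); s=st()
bot.move_gripper(70); bot.dwell(.2); p=np.array(st()["ee_pos"]); bot.servo_line(list(p+[0,0,110]),speed=150)
q=(430,-130,250);bot.move_gripper(85);mv(q,down(np.arctan2(q[1],q[0])+np.pi/2)); bot.dwell(.2); d=snap("wrist","wl"); st()
P,m=sel(d,(530,-245),80,30,60); A=np.c_[P[:,:2]-[525,-250],np.ones(len(P))]; k=np.linalg.lstsq(A,P[:,2],rcond=None)[0]; print("scoop rim",len(P),k,P[:,2].min(),P[:,2].max(),cv2.minAreaRect(P[:,:2].astype(np.float32)))
P,m=sel(d,(449,61),60,34,45); print("lid knob",len(P),P.mean(0) if len(P) else "")
q=(380,150,330);mv(q,down(YM+np.pi/2)); bot.dwell(.2); c=snap("wrist","wn3")
P,m=sel(c,JAR[:2],45,92,105);print("jar",len(P),circ(P[:,:2]))
P,m=sel(c,(449,61),60,34,45); print("lid knob",len(P),P.mean(0) if len(P) else "")
e=snap("top","wt3")
A=cv2.resize(c["image"][130:330,230:430],(400,400),interpolation=3);B=cv2.resize(e["image"][215:265,240:290],(400,400),interpolation=3);cv2.imwrite("pics/n3.png",np.hstack([A,B]))
E
```

```text
True
t 60.2 p [ 521.6 -256.2   31. ] F [1.  0.8 5.1] w 41.4
t 60.8 p [ 521.2 -256.    30.7] F [ 0.  -0.6  0.7] w 70.0
t 63.5 p [ 430.  -130.2  249.7] F [-1.   0.7  0.2] w 85.1
scoop rim 1101 [-3.97590958e-02 -2.32337035e-02  3.80507709e+01] 30.002784987119128 46.12948452332495 ((533.8885498046875, -245.24215698242188), (96.19184112548828, 43.19470977783203), 36.778751373291016)
lid knob 474 [464.50257239  60.16350718  39.0893659 ]
jar 673 (array([488.77791939, 254.62464215]), np.float64(30.124105583631405))
lid knob 272 [463.88145139  61.849097    38.9791265 ]
```

View pics/n3.png

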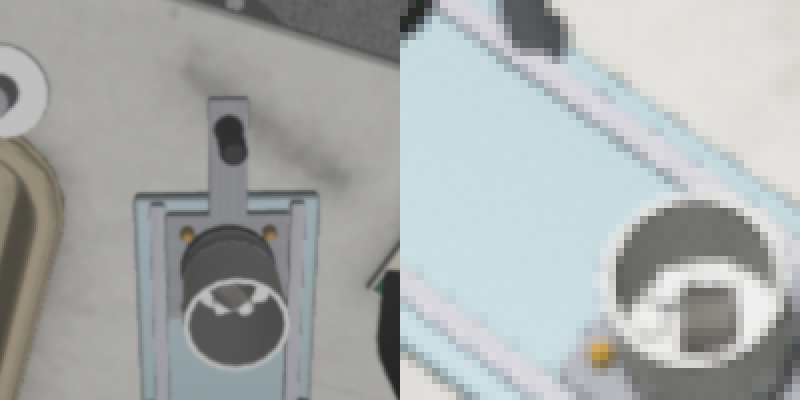

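```bash
python3 - <<'E'
from h import *
def vlook(xy,z,fn):
    p=np.array([xy[0],xy[1],0])-79*VM; mv(p+[0,0,z],down(YM)); bot.dwell(.25); return snap("wrist",fn)
c=vlook(JAR,240,"vj"); st()
P,m=sel(c,JAR[:2],45,92,105);print("jar",len(P),circ(P[:,:2]),(P.max(0)+P.min(0))/2)
v,u=np.nonzero(m); u0,v0=int(u.mean()),int(v.mean()); print(u0,v0,u.min(),u.max(),v.min(),v.max())
I=c["image"][max(0,v0-60):v0+60,u0-60:u0+60]; A=cv2.convertScaleAbs(cv2.resize(I,(600,600),interpolation=3),alpha=1.5)
cv2.imwrite("pics/vj1.png",A)
P,m=sel(c,JAR[:2],26,30,90); print("content z",np.percentile(P[:,2],[1,20,50,80,99]))
d=vlook((464.2,61),200,"vl")
P,m=sel(d,(464,61),60,34,45); print("lid",len(P),P.mean(0),circ(P[:,:2]),(P.max(0)+P.min(0))/2)
P,m=sel(d,(464,61),60,9,20); print("disc",len(P),(P.max(0)+P.min(0))/2,P.max(0)-P.min(0))
st()
E
```

```text
t 66.7 p [528.8 186.1 240.3] F [ 0.8 -0.5 -0.4] w 85.0
jar 1431 (array([489.07714743, 255.47693525]), np.float64(29.800540565312293)) [489.05750378 255.69393602  96.32738415]
326 87 283 369 44 133
content z [33.97978829 35.40064471 46.16936588 64.89978764 84.96957338]
lid 700 [465.12040258  61.74093436  39.37211534] (array([465.16352468,  61.6953502 ]), np.float64(8.205721703456964)) [465.0534751   61.87646978  38.92437434]
disc 4848 [476.17032796  64.83646543  12.55580979] [85.38113484 83.74273192  7.10654013]
t 67.8 p [506.   -5.3 200.1] F [ 0.2  0.6 -0.3] w 85.0
```

View pics/vj1.png

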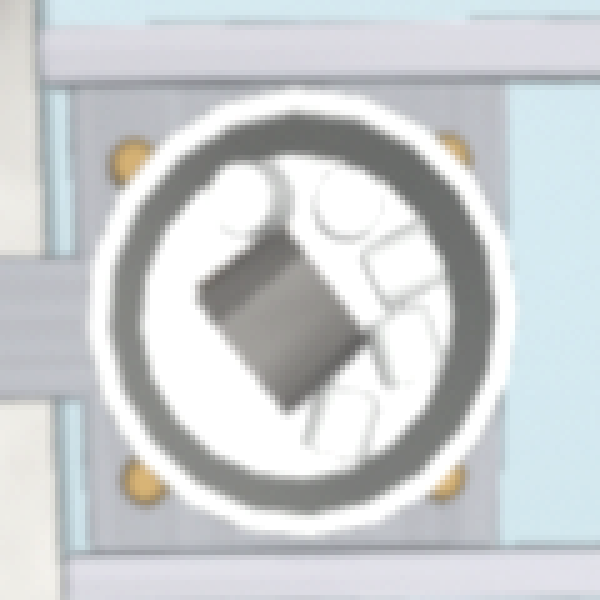

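```bash
python3 - <<'E'
from h import *
c=load("vj"); v0=87
for x,y in((285,350),(255,300),(230,290),(330,330),(290,265),(200,400),(240,195),(348,200)):
    u=326-60+x/5; v=max(0,v0-60)+y/5; print((x,y),pt(c,u,v,0).round(1),c["image"][int(v),int(u)])
d=load("wl"); W=cloud(d); 
m=(W[...,2]>8)&(W[...,2]<30)&(np.hypot(W[...,0]-460,W[...,1]+70)<110)
n,l,s,ce=cv2.connectedComponentsWithStats(m.astype(np.uint8))
for i in range(1,n):
    if s[i,4]>40: print(s[i],W[l==i].mean(0).round(1),d["image"][l==i].mean(0).round())
# sandy coloured anywhere on the table? hue compare w/ wc2 chip
b=load("wc2"); print("sandy",b["image"][185:200,370:385].mean((0,1)),"grey",b["image"][258:270,288:300].mean((0,1)))
for f in("wl","wn3","vl","vj"):
    im=load(f)["image"].astype(int); W=cloud(load(f)); mm=((im[...,2]-im[...,0])>45)&(W[...,2]>2)&(W[...,2]<25)
    n,l,s,ce=cv2.connectedComponentsWithStats(mm.astype(np.uint8))
    print(f,[(s[i,4],ce[i].round(),W[l==i].mean(0).round()) for i in range(1,n) if s[i,4]>40])
E
```

```text
(285, 350) [490.4 249.9  65.9] [94 96 98]
(255, 300) [482.  254.1  68.4] [103 105 107]
(230, 290) [477.6 253.3  64.1] [78 80 81]
(330, 330) [495.  256.6  66. ] [85 88 89]
(290, 265) [484.  261.8  67.2] [100 103 104]
(200, 400) [482.1 233.8  35.4] [177 177 177]
(240, 195) [470.9 267.1  57.5] [176 176 176]
(348, 200) [486.7 276.7  47.6] [177 177 176]
[473 137  12  36 291] [463.4  35.   12.9] [188. 189. 189.]
[ 349  192  130   77 1486] [533.8 -47.8  10.4] [125. 146. 155.]
sandy [105.18666667 126.11555556 142.30222222] grey [94.3125     97.63194444 99.27777778]
wl []
wn3 []
vl []
vj []
```

```bash
python3 - <<'E'
from h import *
L=np.array([465.0,61.8,0]); q=down(YM)
bot.move_gripper(55); mv(L+[0,0,110],q); bot.servo_line(list(L+[0,0,35]),speed=80); bot.move_gripper(10,35); s=st(); g=s["ee_pos"][2]
bot.servo_line(list(L+[0,0,160]),speed=150); st()
J=549.3*UM-40.6*VM; print(J,"g",g)
bot.servo_line(list(J+[0,0,g+125]),speed=150); bot.servo_line(list(J+[0,0,g+102]),speed=80); st()
offs=[(0,0),(1.5,0),(-1.5,0),(0,1.5),(0,-1.5),(-3,0),(1.5,1.5),(1.5,-1.5),(-1.5,1.5),(-1.5,-1.5)]
for a,b in offs:
    p=J+a*UM+b*VM
    bot.servo_line(list(p+[0,0,g+99.5]),speed=40)
    r=bot.servo_line(list(p+[0,0,g+90.5]),speed=15,until_force=5); s=st(); print(a,b,r,s["ee_pos"][2]-g-92)
    if s["ee_pos"][2]-g-92<2: break
E
```

```text
t 70.2 p [465.2  61.8  35.5] F [-2.3  0.9  6.2] w 22.0
t 71.2 p [464.6  61.8 159.1] F [ 0.4 -0.4 -0.8] w 21.9
[488.24420983 254.94399693   0.        ] g 35.51414823442851
t 73.1 p [488.2 254.8 137.2] F [-0.3 -0.1 -0.7] w 22.3
t 73.8 p [488.5 255.1 127.5] F [-1.   0.7  4.4] w 21.7
0 0 True -0.025031474248891072
```

```bash
python3 - <<'E'
from h import *
bot.move_gripper(45); p=np.array(st()["ee_pos"]); bot.servo_line(list(p+[0,0,100]),speed=150)
g=NEST-100*UM; q=down(YM+np.pi/2,-np.radians(30))
mv((400,180,300),down(YM+np.pi/2)); bot.dwell(.2); c=snap("wrist","wlid")
P,m=sel(c,(488,254),40,118,140);print("knob",len(P),P.mean(0)); P,m=sel(c,(488,254),45,95,112); print("disc",len(P),np.percentile(P[:,2],[5,50,95]),(P.max(0)+P.min(0))/2)
P,m=sel(c,g[:2],30,70,84); print("handle",len(P),P.mean(0),"pred",g)
for d in(0,70,137): print(bot.ik(list(g+d*UM+[0,0,60]),q))
mv(g-60*UM+[0,0,150],q); bot.servo_line(list(g-60*UM+[0,0,60]),speed=120); bot.servo_line(list(g+[0,0,60]),speed=80,until_force=8); st()
bot.move_gripper(5,40); st()
E
```

```text
t 74.2 p [488.  254.9 126.8] F [0.8 0.1 0.6] w 44.9
knob 529 [485.32654447 252.46992339 129.46679616]
disc 2013 [102.83921576 105.44468104 106.9112676 ] [487.51076903 253.84432271 103.50217038]
handle 205 [403.75388283 199.16442094  77.13465712] pred [402.20995597 200.30566998   0.        ]
[ 0.32217123  0.22369015  2.26073758  0.67594727  0.1854582  -2.44086174]
[ 0.36213525  0.34366893  2.08417163  0.45474026  0.21996006 -2.18352777]
[ 0.38938008  0.45434573  1.90695901  0.30842074  0.27500913 -2.01206969]Traceback (most recent call last):
  File "<stdin>", line 8, in <module>
rig.MotionError: the arm cannot follow that straight line within its joint ranges
```

```bash
python3 - <<'E'
from h import *
g=NEST-100*UM; q=down(YM+np.pi/2,-np.radians(15))
for d in(0,70,137): print(np.round(bot.ik(list(g+d*UM+[0,0,60]),q),2))
mv(g+[0,0,150],q); bot.servo_line(list(g+[0,0,60]),speed=100); st()
bot.move_gripper(5,40); st()
r=bot.servo_line(list(g+60*UM+[0,0,60]),speed=35,until_force=15); print(r); st()
if not r:
    r=bot.servo_line(list(g+137*UM+[0,0,60]),speed=35,until_force=12); print(r); s=st(); print((np.array(s["ee_pos"])-g)@UM)
E
```

```text
[ 0.35  0.26  2.12  0.11  0.51 -1.86]
[ 0.38  0.39  1.93  0.08  0.56 -1.8 ]
[ 0.41  0.5   1.75  0.07  0.63 -1.77]
t 79.1 p [402.5 200.4  60.5] F [-0.1  0.2  0.1] w 45.4
t 79.5 p [403.8 199.4  60.8] F [ 12.4 -18.8   0.4] w 16.1
False
t 81.3 p [454.2 231.5  60.8] F [ 5.9 -8.6  1.9] w 15.8
True
t 83.2 p [514.8 270.2  60.8] F [-3.4 -2.1  6.9] w 15.9
132.5353988591751
```

```bash
python3 - <<'E'
from h import *
g=NEST-100*UM
p=np.array(bot.read_state()["ee_pos"]); r=bot.servo_line(list(p+5*UM),speed=12,until_force=18); print(r); s=st(); print((np.array(s["ee_pos"])-g)@UM)
bot.move_gripper(45); bot.dwell(.2); s=st(); p=np.array(s["ee_pos"])
bot.servo_line(list(p-45*UM+[0,0,60]),speed=100) 
q=down(YM+np.pi/2); mv((400,180,390),q); bot.dwell(.25); c=snap("wrist","wh"); st(); e=snap("top","th"); sc=snap("scene","sh")
for n,f in(("wrist",c),("top",e),("scene",sc)):
    im=f["image"].astype(int); W=cloud(f); mm=(im[...,2]>110)&(im[...,2]-im[...,1]>70)&(im[...,2]-im[...,0]>70)&(np.hypot(W[...,0]-602,W[...,1]-324)<80)&(W[...,2]>270)
    P=W[mm]; print(n,"red",len(P),P.mean(0) if len(P) else "", (P[:,2].max(),(P[P[:,2]>P[:,2].max()-3]).mean(0)) if len(P) else "")
    m=(np.hypot(W[...,0]-602,W[...,1]-324)<60)&(W[...,2]>255)&(W[...,2]<295)&(im.sum(-1)<150); P=W[m]; print("rim",len(P),(P.min(0)+P.max(0))/2 if len(P) else "",np.percentile(P[:,2],[50,95]) if len(P) else "", circ(P[:,:2]) if len(P)>10 else "")
    P,m=sel(f,(602,324),30,125,136); print("knob",len(P),P.mean(0) if len(P) else "")
    P,m=sel(f,(SCREW-100*UM)[:2],30,70,84); print("handle",len(P),P.mean(0) if len(P) else "", SCREW-100*UM)
E
```

```text
True
t 83.4 p [514.9 270.1  60.8] F [-3.  -2.2  7.4] w 16.3
132.52924522843233
t 84.0 p [514.6 270.   60. ] F [ 0.2 -0.9 -0.8] w 45.4
t 86.3 p [400.1 180.1 389.4] F [ 0.5  0.1 -0.6] w 45.4
wrist red 0  
rim 0   
knob 189 [595.55034959 323.06070139 130.61084654]
handle 114 [514.64879728 270.1491887   76.72092441] [516.94651541 271.44301551   0.        ]
top red 30 [634.40862749 326.09667959 320.27987249] (np.float64(324.00235352712775), array([634.62546548, 326.46832789, 322.18665305]))
rim 198 [597.95583551 326.38317023 281.33250534] [274.09546094 281.11769854] (array([597.56491977, 326.66145538]), np.float64(40.90254227922714))
knob 19 [591.15524391 325.9088474  128.91776075]
handle 29 [514.02345231 272.42033036  76.11359395] [516.94651541 271.44301551   0.        ]
scene red 19 [635.65005304 322.03323058 318.32334641] (np.float64(322.01467421220224), array([636.30124504, 323.31729296, 320.85735135]))
rim 167 [599.5737917  322.52671307 278.79815074] [271.22651238 280.63877363] (array([599.32812502, 322.64451866]), np.float64(40.934769681749636))
knob 33 [598.51805604 324.01907542 129.13640396]
handle 21 [515.8893701  270.35725812  74.54521903] [516.94651541 271.44301551   0.        ]
```

```bash
python3 - <<'E'
from h import *
h=np.array([635.,325,0]); ph=np.arctan2(h[1],h[0]); yaw=ph-np.pi/2
p=h-79*np.array([np.cos(ph),np.sin(ph),0])+[0,0,410]
print(bot.ik(list(p),down(yaw)))
for a in(0,90,180,270): print([None if (j:=bot.ik([600+36*np.cos(np.radians(a)),323+36*np.sin(np.radians(a)),z],down(y0)))is None else np.round(j,2).tolist() for z in(305,275) for y0 in(yaw,YM)])
mv(p,down(yaw)); bot.dwell(.25); st()
f=snap("wrist","wr"); im=f["image"].astype(int); W=cloud(f)
mm=(im[...,2]>90)&(im[...,2]-im[...,1]>60)&(im[...,2]-im[...,0]>60)&(np.hypot(W[...,0]-602,W[...,1]-324)<90)&(W[...,2]>260)
P=W[mm]; print("red",len(P),np.percentile(P[:,2],[5,50,95,99]) if len(P) else ""); T=P[P[:,2]>np.percentile(P[:,2],95)-4] if len(P) else P; print("top",len(T),T.mean(0),(T.max(0)+T.min(0))/2)
m=(np.hypot(W[...,0]-600,W[...,1]-323)<60)&(W[...,2]>265)&(W[...,2]<295)&(im.sum(-1)<150); P=W[m]; print("rim",len(P),(P.min(0)+P.max(0))/2,np.percentile(P[:,2],[5,50,95]),circ(P[:,:2]))
cv2.imwrite("pics/wr1.png",np.hstack([cv2.resize(f["image"],(640,400))]))
E
```

```text
[ 4.15321642e-01  4.51599762e-01  9.54715150e-01 -4.44089210e-16
  1.73527774e+00  1.51306625e+00]
[[0.42, 0.67, 0.86, -0.0, 1.61, 1.52], [0.42, 0.67, 0.86, -0.0, 1.61, -0.14], [0.42, 0.68, 0.92, -0.0, 1.55, 1.52], [0.42, 0.68, 0.92, -0.0, 1.55, -0.14]]
[[0.49, 0.63, 0.92, -0.0, 1.59, 1.58], [0.49, 0.63, 0.92, -0.0, 1.59, -0.07], [0.49, 0.64, 0.98, -0.0, 1.53, 1.58], [0.49, 0.64, 0.98, -0.0, 1.53, -0.07]]
[[0.46, 0.5, 1.12, -0.0, 1.52, 1.56], [0.46, 0.5, 1.12, -0.0, 1.52, -0.09], [0.46, 0.51, 1.17, -0.0, 1.46, 1.56], [0.46, 0.51, 1.17, -0.0, 1.46, -0.09]]
[[0.39, 0.54, 1.06, -0.0, 1.54, 1.49], [0.39, 0.54, 1.06, -0.0, 1.54, -0.16], [0.39, 0.55, 1.11, -0.0, 1.48, 1.49], [0.39, 0.55, 1.11, -0.0, 1.48, -0.16]]
t 89.4 p [564.7 288.9 410. ] F [ 0.8 -0.3 -0.6] w 45.2
red 521 [319.20328274 322.14529033 323.50029313 323.9768577 ]
top 485 [636.72769831 325.2325021  322.10646065] [636.69047832 325.51554527 322.11294115]
rim 1 [602.9493654  362.0469669  275.35357448] [275.35357448 275.35357448 275.35357448] (array([301.47453033, 181.02339196]), np.float64(351.64841940582534))
```

View pics/wr1.png

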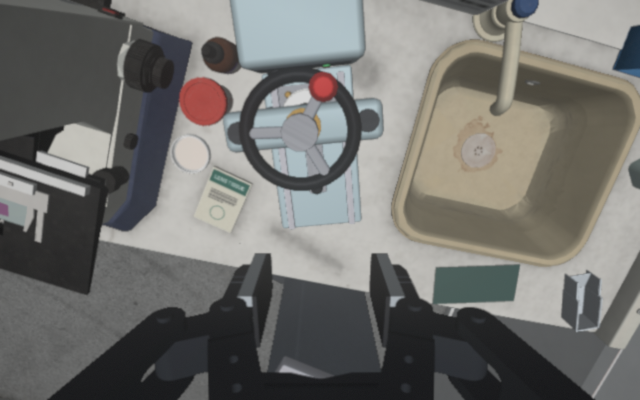

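```bash
python3 - <<'E'
from h import *
f=load("wr"); C=atz(f,301,130.5,274); H=np.array([636.7,325.3]); d=H-C[:2]; print(C,np.hypot(*d),"wheel",YM-np.arctan2(d[1],d[0]))
q=down(YM); z=305.3
p=np.array([H[0],H[1],0]); bot.move_gripper(45)
mv(p+[0,0,385],q); bot.servo_line(list(p+[0,0,z]),speed=80); st()
bot.move_gripper(5,30); bot.dwell(.2); s=st()
E
```

```text
[601.80269283 325.04930985 274.        ] 34.89820759842726 wheel 0.5478164703057941
t 92.3 p [636.8 325.4 306. ] F [-1.  -0.1 -0.3] w 45.1
t 92.8 p [636.9 325.3 305.8] F [4.4 0.6 4.2] w 17.3
```

```bash
cat >> h.py <<'E'
C=np.array([600.8,324.2])
def hp(w): return [C[0]+36*np.cos(YM-w),C[1]+36*np.sin(YM-w),305.8-10*(w-6.81)/(2*np.pi)]
E
python3 - <<'E'
from h import *
for w in np.arange(6.81+.35,6.81+2.2,.35):
    bot.servo_line(hp(w),speed=40); s=bot.read_state(); F=np.array(s["ft_force"]); r=np.array([np.cos(YM-w),np.sin(YM-w)]); t=np.array([r[1],-r[0]])
    print(round(w,2),"t",round(s["clock"],2),"Fr",round(F[:2]@r,1),"Ft",round(F[:2]@t,1),"Fz",round(F[2],1),np.round(np.array(s["ee_pos"])-hp(w),1))
E
```

```text
7.16 t 93.32 Fr -2.7 Ft 1.9 Fz 3.0 [-0.3 -0.1 -0.1]
7.51 t 93.78 Fr -6.8 Ft 2.3 Fz 3.2 [-0.9  0.1 -0.1]
7.86 t 94.25 Fr -9.1 Ft 1.6 Fz 2.0 [-1.2  0.8 -0.1]
8.21 t 94.72 Fr -11.0 Ft 1.1 Fz 1.2 [-1.1  1.3 -0.1]
8.56 t 95.18 Fr -14.1 Ft 2.0 Fz 2.2 [-0.8  1.6 -0.1]
8.91 t 95.65 Fr -15.8 Ft 2.7 Fz -0.4 [-0.2  1.6 -0. ]
```

```bash
sed -i 's/^C=np.array.*/C=np.array([600.2,325.9])/' h.py; python3 - <<'E'
from h import *
ws=np.append(np.arange(8.91+.35,23.8,.37),23.9)
for i,w in enumerate(ws):
    bot.servo_line(hp(w),speed=42); s=bot.read_state(); F=np.array(s["ft_force"]); r=np.array([np.cos(YM-w),np.sin(YM-w)]); t=np.array([r[1],-r[0]])
    if i%4==0 or w>19.5: print(round(w,2),"t",round(s["clock"],2),"Fr",round(F[:2]@r,1),"Ft",round(F[:2]@t,1),"Fz",round(F[2],1),np.round(np.array(s["ee_pos"])-hp(w),1))
    if np.linalg.norm(F)>45: print("stop",w,F); break
st()
E
```

```text
9.26 t 96.13 Fr -11.0 Ft 2.7 Fz -0.3 [ 0.2  0.5 -0. ]
10.74 t 98.0 Fr -5.5 Ft 2.8 Fz 3.0 [0.7 0.5 0. ]
12.22 t 99.87 Fr 7.4 Ft 3.0 Fz 4.2 [ 1. -0.  0.]
13.7 t 101.73 Fr 5.5 Ft 2.6 Fz 5.6 [ 0.2 -0.4 -0. ]
15.18 t 103.6 Fr -4.9 Ft 2.5 Fz 2.5 [-0.2  0.7 -0.1]
16.66 t 105.47 Fr -8.2 Ft 2.5 Fz 2.9 [ 0.6  0.3 -0. ]
18.14 t 107.33 Fr 2.2 Ft 2.9 Fz 5.7 [1.1 0.2 0. ]
19.62 t 109.2 Fr -0.7 Ft 3.2 Fz 5.9 [ 0.7 -0.5 -0. ]
19.99 t 109.67 Fr -0.2 Ft 3.1 Fz 5.8 [ 0.5 -0.3 -0. ]
20.36 t 110.13 Fr -0.4 Ft 2.6 Fz 4.2 [ 0.3 -0.1 -0. ]
20.73 t 110.6 Fr -0.3 Ft 2.8 Fz 6.0 [ 0.1  0.1 -0. ]
21.1 t 111.07 Fr -1.5 Ft 2.4 Fz 5.1 [-0.   0.4 -0. ]
21.47 t 111.53 Fr -4.3 Ft 2.6 Fz 4.3 [ 0.   0.6 -0.1]
21.84 t 112.0 Fr -8.9 Ft 2.9 Fz 2.4 [ 0.1  0.8 -0.1]
22.21 t 112.47 Fr -9.8 Ft 2.5 Fz 2.6 [0.4 0.8 0. ]
22.58 t 112.93 Fr -9.4 Ft 1.9 Fz 2.0 [ 0.5  0.5 -0. ]
22.95 t 113.4 Fr -8.5 Ft 2.6 Fz 3.9 [0.6 0.4 0. ]
23.32 t 113.87 Fr -6.4 Ft 2.4 Fz 5.4 [ 0.6  0.5 -0. ]
23.69 t 114.33 Fr -4.7 Ft 2.1 Fz 5.3 [ 0.7  0.5 -0. ]
23.9 t 114.67 Fr -3.8 Ft 3.1 Fz 6.5 [ 0.6  0.4 -0. ]
t 114.7 p [593.1 361.5 278.6] F [ 3.8 -3.   6.5] w 17.0
```

```bash
python3 - <<'E'
from h import *
bot.move_gripper(40); bot.dwell(.2); p=np.array(st()["ee_pos"]); bot.servo_line(list(p+[0,0,105]),speed=120)
h=np.array([594,361,0]); ph=np.arctan2(h[1],h[0]); v=np.array([np.cos(ph),np.sin(ph),0])
mv(h-100*v+[0,0,395],down(ph-np.pi/2)); bot.dwell(.25)
f=snap("wrist","we"); im=f["image"].astype(int); W=cloud(f)
mm=(im[...,2]>90)&(im[...,2]-im[...,1]>60)&(im[...,2]-im[...,0]>60)&(np.hypot(W[...,0]-602,W[...,1]-324)<60)&(W[...,2]>230)
P=W[mm]; T=P[P[:,2]>np.percentile(P[:,2],95)-4]; print("red",len(P),np.percentile(P[:,2],[50,95]),T.mean(0)); d=T.mean(0)[:2]-[600.2,325.9]; print("wheel mod",(YM-np.arctan2(d[1],d[0]))%(2*np.pi)+6*np.pi,np.hypot(*d))
mv((300,-250,330),down(-.7)); bot.dwell(.3); e=snap("scene","fe"); t=snap("top","fet"); st()
for n,f in(("scene",e),("top",t)):
    for nm,xy,r,z in(("handle",(515,270),30,(70,84)),("scoop",(530,-245),80,(34,48)),("cup",(559,454),40,(60,80)),("gel",(750,-190),30,(105,130)),("foot/knob",(600,324),22,(108,175))):
        P,m=sel(f,xy,r,*z); print(n,nm,len(P),P.mean(0).round(1) if len(P) else "",P[:,2].min().round(1) if len(P) else "",P[:,2].max().round(1) if len(P) else "")
A=cv2.resize(e["image"][110:260,200:350],(400,400),interpolation=3);B=cv2.resize(e["image"][250:400,290:490],(400,300),interpolation=3);B=np.vstack([B,np.zeros((100,400,3),np.uint8)]);cv2.imwrite("pics/fin.png",np.hstack([A,B]))
E
```

```text
t 115.2 p [592.4 361.1 278.5] F [-0.1 -0.5  0.2] w 40.0
red 461 [295.04443088 296.39477395] [592.65266368 361.19621554 294.99491691]
wheel mod 23.906288764890533 36.09411471433934
t 120.5 p [ 300.1 -249.9  330. ] F [ 0.2  0.6 -0.2] w 40.2
scene handle 0   
scene scoop 175 [ 519.8 -257.1   39.6] 34.0 44.4
scene cup 0   
scene gel 109 [ 755.7 -198.3  116.3] 105.2 123.4
scene foot/knob 0   
top handle 31 [514.  272.9  75.6] 70.1 82.6
top scoop 114 [ 524.4 -251.8   40. ] 34.3 47.5
top cup 382 [551.7 457.5  71.5] 60.1 79.2
top gel 67 [ 756.4 -192.2  117.7] 105.5 125.9
top foot/knob 106 [590.  325.8 139.5] 108.2 173.7
```

```bash
python3 - <<'E'
from h import *
bot.finish_job(); print("done")
E
```

```text
the job is handed in; nothing more can be done
done
```

I finished the job and handed it in at about 120 s on the robot's clock, with every step done. No verdict is reported, so success rests on the checks below.

**What I did**
- **Jar:** I pulled the carrier out to its stop, which was about 64 mm further, and stood the empty jar in the nest to load it there.
- **Loading:** I put in the two chips present (sandy and grey) and poured in all five cylinders from the scoop. The scoop went back upright at its old place.
- **Lid:** It had been knocked about 15 mm aside, so I measured its position again before gripping it. It seated on the first try.
- **Mill:** I pushed the carrier home and wound the wheel from about 6.8 to 23.9 rad.

**Last checks**
- **Contents:** From above I saw five cylinders and the grey chip. I never saw the sandy chip in the jar. I inferred it lies under the grey one, whose top was about 67 mm up, and no sandy colour showed elsewhere on the worktop.
- **Lid:** The top of the disc measured 105 mm up, as expected when seated.
- **Wheel:** The handle angle gave 23.9 rad and its top was 295 mm up. That puts the foot about 5 mm past contact, half a turn. I calculated this rather than seeing it, because the arm hid the foot in the last scene view.
- **Carrier:** It stayed put under an 18 N push. The handle position suggested it could be up to 2 mm short of home, within the 5 mm allowed.
- **Scoop and bystanders:** After I set it down, a fit to the scoop's rim showed a slope of about 0.04, which I put down to depth noise. I left the cup and the bottle alone. Their last readings were within about 10 mm of the first rough ones.

**What went wrong**
- While pouring, the spout leaned on the jar's rim with up to about 25 N. The jar may have moved 1–2 mm within its play.
- The last picture was refused by the 16-picture limit, so the final state was checked only by numbers.

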